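Press the lamp cap home with the ratchet clamp and release it

ROBOT

A 7-joint arm with a two-finger parallel gripper is mounted at the origin on the work surface. World frame = base frame: x ahead of the robot, y to its left, z up, the work surface at z = 0. Lengths are in mm, angles in rad, forces in N, time in s.
With the tool pointing down it reaches from about 400 to 850 mm from the base axis. Payload 10.4 kg.
Tool frame: the origin (TCP) lies at the centre of the arm's flange, where the gripper is bolted on; the fingertips stand 173 mm ahead of it and the grasp point (between the pads) lies 155 mm ahead of it; z points along the fingers, y is the line along which they close (so a half turn about z gives the same grasp; the last joint's range is limited). The gripper opens to 85 mm and grips with 20 to 120 N. Pads are 22 mm wide; open, the fingers measure 114 mm over their backs; the gripper's body (76 mm by 85 mm) begins 54 mm behind the grasp point. The pads swing forward as they close: fully open they stand 13 mm farther back than shut.
Start: joints at [-1.234, 0.332, -0.065, 1.46, 0.022, 1.35, -0.088], TCP at [220.04, 584.991, 404.738] pointing down, gripper open.
Joint ranges: [-2.6, 2.6], [-0.5, 2.12], [-1.47, 1.34], [0.16, 2.42], [-1.27, 4.41], [0.06, 2.06], [-2.6, 2.6]. Speed limits (rad/s): [2.22, 2.22, 2.79, 2.79, 3.14, 3.14, 3.14].

INTERFACE

Orientations are given as a unit quaternion [x, y, z, w].
In Python, from station import manip gives the robot as it stands. The module is installed in compiled form; this text tells all that it offers.
- The arm moves only by the shell command python3 -m inch 'ROWS' [OPENING]. ROWS is JSON, a list of rows, each a list of 2 entries, a list of its own where there are three numbers: the shift along the tool's x, y, z in cm, then the turn about the tool's z in rad. A call has 1 to 20 rows; each row is the pose to reach, as a shift and turn from the pose commanded when the call began, along the tool's axes at that moment; what a row does not reach only later rows make up. A row lasts 1/8 s, in which the tool goes at most 62.5 mm and 10.7 degrees, less where a joint would pass 70% of its speed; a pose out of reach is approached as far as the arm can. A call with a gripper value outside its range is refused whole. OPENING is the closure in counts, from 0 (fully open) to 255 (shut), set as the call begins (- or left out, the last holds). The fingers move at their own pace and stop on an object; the grip force is fixed at half the most. Time passes only in rows, so rows that repeat a pose let the fingers close. It gives the time, the measured TCP pose, the force, the opening and the grip force at its end, in the units of the state.
- manip.observe(): the state, without advancing time (a new reading comes with each control period).
- manip.camera(name): name is "scene" or "top" or "wrist"; returns (picture, depth): 420x560x3 uint8, red, green, blue; 420x560 float32, mm along the optical axis (not along the pixel's ray), 0 where there is no reading.
- manip.calibration(name): a dict with "vfov" (degrees; the focal length in pixels is half the picture's height over the tangent of half this angle, whatever the lens; pixels are square), "cx", "cy" (the principal point, pixels), "rvec" (rotation vector, rad) and "tvec" (3), from world to camera coordinates, as OpenCV has them; the wrist camera has in their place "mount" (4x4, takes a point from camera to tool coordinates, whose origin is the TCP and whose axes are the flange's). Camera axes: x right, y down, z forward; pixel columns grow to the right and rows downward; lengths in mm; the calibration is good to about 2 mm. A picture is of the moment at which its call begins: read the wrist's pose just before it. calibration takes no time and is no camera call.
- manip.finish_job(): hands the job in; it is judged then, once.
Trained networks look in the newest picture that a camera, given by its name, has taken for a name from the list of things; names that differ only in an ending like _2 or _b are one class to them, and where a whole thing is asked for, a point or a joint stands for the part that bears it (a point fixed in the world has none). Each returns a list of dicts, best first, with "score" (0 to 1); they miss things now and then, are a little off and sometimes report something else, mostly with a low value. They report only what shows in the picture. A call takes as long as a camera call. They do not tell look-alikes from the thing itself.
- manip.search_frame(camera, name): "extent" ([left, top, right, bottom] in pixels, round what is visible of it).
- manip.spot_point(camera, name): "point" ([column, row] in pixels: a listed point, or the origin of a listed thing).
The state is a dict: "clock": time; "joints": joint angles; "qd": joint speeds; "tau": joint torques, N m; "eef_pos": TCP position; "tcp_rot": TCP orientation; "force": force on the tool from outside, world axes, zero at the start; "torque": the same for the moment, N m; "finger_gap": finger opening in mm; "gripper_force": force on a finger pad.
Only numpy, scipy, OpenCV 4.12 (cv2) and the standard library are available. Lean on these libraries where they do the work, as an engineer would, in place of code of your own. Each camera call takes 0.05 s, during which the arm holds its last target. There are 200 camera calls.

TASK

Press the bulb-holder cap of the cracked lamp housing fully home with the bench-mounted ratchet clamp: pump its trigger until the jaw has bedded the cap firmly on its seat, feeling for the trigger to stiffen and going no harder, because the shell is cracked. Then press the release plate and hold it down until the jaw has sprung fully open, leaving the lamp lying in its rest. Work only the trigger and the release: do not push the jaw or the lamp by hand, and leave the other things on the bench where they are.

Things in the scene. Friction and masses are not known exactly. Their poses are not given: they have to be found in the camera images.
- clamp: One-hand ratchet bar clamp in a steel stand on a 400 x 170 x 15 mm plywood base, screwed down. Origin on the bench below the pistol grip; x runs level along the steel bar from grip to jaws, z up. In this frame (mm): black casing x -35..60, y +-16, to z 150; bar 8 wide, z 103..125, x -115..222; fixed jaw's rubber face at x 76. The loose lamp lies between the jaws, under the bar.
- grip_top (a point): Centre of the top of the fixed black pistol grip, which stands upright on the casing: x -15..9, y +-13, z 150..236 mm in the clamp's frame.
- trigger_lip (a point): Foremost point of the trigger's round lip (cross-bar 18 mm thick, 22 mm wide, at the trigger's upper end), where it is pushed towards the grip. At rest 50 mm in front (+x) of the clamp's origin, 205 mm high, free space in front; lip top at 214 mm. Level force on the lip: 4 N with the jaw running free, 9 N while the cap slides in, then +4 N per mm once it has bottomed; jaw force = 2.3 x (lip force - 4 N).
- trigger (a joint): Trigger angle, rad: 0 at rest (sprung forward), 0.17 at its end stop near the grip: 24 mm of lip travel along the clamp's -x. After 2 mm of play the jaw closes 0.43 mm per mm of lip travel: 8 mm (two 4 mm ratchet teeth) a full stroke. Let it spring right back (about 2 N) before the next; the jaw then falls back to the last tooth, up to 4 mm.
- release_plate (a point): Centre of the top of the release's steel thumb plate, 26 x 28 mm, behind the grip (88 mm behind the clamp's origin, -x), 165 mm high at rest, free above. Pressed straight down.
- release (a joint): Release lever angle, rad: 0 up, 0.14 fully down (the plate sinks 6.6 mm, at 2 to 8 N). From about half way down it lifts the pawls and a spring draws the jaw open in about half a second; let go early and the ratchet catches again. It springs up by itself.
- jaw: The clamp's bar with the moving jaw. Origin at the clamp's origin when fully open, same axes; it slides along the clamp's -x as it closes, at most 45 mm.
- jaw_face (a point): Centre of the moving jaw's 44 x 44 mm rubber face, 60 mm above the bench; at x = 194 mm in the clamp's frame when fully open; starts up to 16 mm nearer the fixed jaw. The rubber gives 1 mm for 24 N.
- lamp: Cracked beige plastic lamp housing: box 66 x 60 x 56 mm with a round 44 mm snout, 12 mm long, towards the fixed jaw (1 to 4 mm free), loose in a wooden rest between the jaws. Origin at the centre of its underside, x along the clamp's x. The shell gives way if the jaws squeeze it with more than 38 N.
- lamp_center (a point): Centre of the lamp's box shell, 60 mm above the bench.
- cap (a joint): How far the lamp's round dark bulb-holder cap (44 mm across, flange 6 mm thick, on the end facing the moving jaw) stands proud of its seat, m: starts 0.005 to 0.009; 0 = fully home, flange flat on the shell. Tight push fit: slides at about 11 N, stays where left. A steady jaw force of 16 N or more beds it firmly; about 25 N is right.
- knob_a_center (a point): chrome focus knob, 40 mm across, 27 mm tall, standing on the plywood base beside the lamp; point at its centre
- knob_b_center (a point): the other chrome focus knob, same size, on the other side of the lamp; point at its centre
- switch_box_center (a point): dark brown bakelite switch box, 95 x 65 x 40 mm with a small steel toggle on top; point at its centre
- slide_box_center (a point): grey plastic slide box 130 x 85 x 32 mm; centre
- eyepiece_center (a point): microscope eyepiece standing on end, 32 mm across, 52 mm tall; centre
- objective_center (a point): microscope objective standing on end, 26 mm across, 42 mm tall; centre
- driver_grip (a point): screwdriver lying down, 170 mm long; point on its handle
- jar_center (a point): closed jar, 56 mm across, 75 mm tall; centre
Mind the look-alikes: they are no part of the job. What is shaped like the lamp but green or purple is not meant.

How it is judged:
By the outcome, as a careful person would: the job done as asked, in the order asked, and still so for the second after the job is handed in, with the robot touching nothing.
It also fails if it takes over 64 s, if anything falls off the work surface, if the arm or the gripper's body presses on something with over 40 N, if the wrist force passes 120 N, or if a joint passes its speed limit or range.

## Working session

There is one attempt and no reset: what is moved stays moved. The work goes in short steps, Python scripts to look and compute and a shell command to move; the robot and the scene stay as the last step left them, time stands still between calls to the robot, and variables do not carry over. Pictures are saved under pics/ and viewed, at most 10 in all, crops included, and the job is handed in when it is done.

```bash
mkdir -p pics
cat > h.py <<'E'
import numpy as np, cv2
from station import manip
from scipy.spatial.transform import Rotation as R
def f(c): return 210/np.tan(np.radians(c["vfov"])/2)
def world(cam,px,depth,st=None,r=2):
    c=manip.calibration(cam);u,v=px
    p=depth[max(0,int(v)-r):int(v)+r+1,max(0,int(u)-r):int(u)+r+1];p=p[p>0]
    z=np.median(p); q=np.array([(u-c["cx"])*z/f(c),(v-c["cy"])*z/f(c),z])
    if "mount" in c:
        M=np.array(c["mount"]);q=M[:3,:3]@q+M[:3,3]
        return R.from_quat(st["tcp_rot"]).apply(q)+st["eef_pos"]
    return R.from_rotvec(np.ravel(c["rvec"])).inv().apply(q-np.ravel(c["tvec"]))
E
python3 - <<'E'
from h import *
s=manip.observe();print({k:np.round(v,3).tolist() for k,v in s.items()})
for cam in["scene","top"]:
    im,d=manip.camera(cam);cv2.imwrite(f"pics/{cam}0.png",im[:,:,::-1]);np.save(cam+"_d.npy",d)
    print(cam,{k:np.round(v,3).tolist() for k,v in manip.calibration(cam).items()})
    for n in["grip_top","trigger_lip","release_plate","jaw_face","lamp_center","clamp"]:
        for o in manip.spot_point(cam,n)[:3]:
            try:print(n,round(o["score"],2),np.round(o["point"]),np.round(world(cam,o["point"],d)))
            except Exception as e:print(n,o,e)
print(s["clock"],manip.observe()["clock"], manip.calibration("wrist"))
E
```

```text
{'clock': 0.0, 'joints': [-1.234, 0.333, -0.065, 1.461, 0.022, 1.35, -0.089], 'qd': [0.001, -0.0, 0.001, -0.001, 0.001, -0.0, 0.0], 'tau': [0.0, -62.543, 0.049, -39.162, 0.016, 0.01, -0.0], 'eef_pos': [219.986, 584.863, 403.924], 'tcp_rot': [0.179, 0.984, -0.001, -0.0], 'force': [0.758, -0.418, 0.776], 'torque': [0.013, -0.026, -0.023], 'gripper_force': 0.0, 'finger_gap': 85.481}
scene {'vfov': 51.951, 'cx': 278.356, 'cy': 213.2, 'rvec': [2.183, 0.727, -0.309], 'tvec': [-393.787, -104.302, 1452.525]}
grip_top 0.7 [276. 189.] [507. -40. 233.]
trigger_lip 0.68 [280. 188.] [493.  -7. 209.]
release_plate 0.47 [264. 230.] [ 521. -109.  156.]
jaw_face 0.84 [292. 200.] [459. 104.  84.]
jaw_face 0.63 [275. 191.] [508. -49. 233.]
lamp_center 0.91 [373. 242.] [720. 120.  55.]
lamp_center 0.8 [215. 313.] [ 537. -310.   54.]
lamp_center 0.51 [289. 210.] [478.  61.  85.]
clamp 0.94 [270. 254.] [507. -62.  25.]
top {'vfov': 52.436, 'cx': 276.109, 'cy': 201.01, 'rvec': [2.214, -2.204, 0.053], 'tvec': [-37.545, 496.198, 1229.099]}
grip_top 0.69 [282. 197.] [499. -47. 235.]
trigger_lip 0.66 [260. 202.] [489.  10. 105.]
release_plate 0.67 [312. 193.] [ 513. -125.  163.]
jaw_face 0.68 [216. 225.] [427. 129.  78.]
lamp_center 0.97 [369. 194.] [ 517. -296.   55.]
lamp_center 0.9 [218. 127.] [701. 130.  55.]
lamp_center 0.61 [238. 215.] [455.  67. 123.]
clamp 0.81 [277. 204.] [485. -36. 125.]
0.0 0.7 {'vfov': 59.22964377210634, 'cx': 278.40286242678775, 'cy': 210.14655090735016, 'mount': array([[-7.66500408e-04, -9.52245071e-01, -3.05333812e-01,
         7.88544416e+01],
       [ 9.99999699e-01, -7.66666411e-04, -1.19364002e-04,
         1.00024758e-01],
       [-1.20425395e-04, -3.05333811e-01,  9.52245372e-01,
         3.05296114e+01],
       [ 0.00000000e+00,  0.00000000e+00,  0.00000000e+00,
         1.00000000e+00]])}
```

View pics/scene0.png

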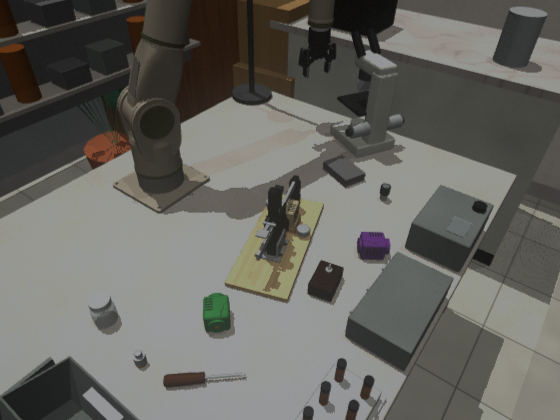

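View pics/top0.png

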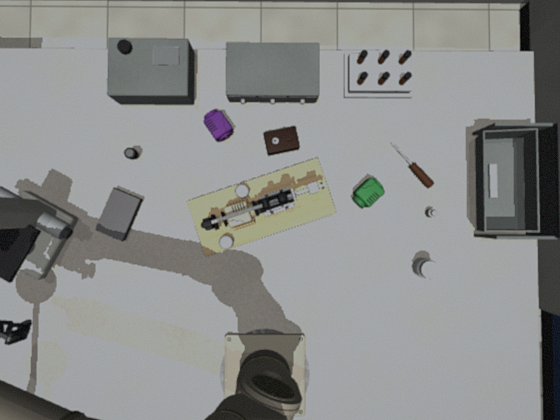

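Run:
```python
from h import *
d=np.load("top_d.npy")
# point cloud from top
c=manip.calibration("top");u,v=np.meshgrid(np.arange(560),np.arange(420))
q=np.stack([(u-c["cx"])*d/f(c),(v-c["cy"])*d/f(c),d],-1).reshape(-1,3)[(d>0).ravel()]
P=R.from_rotvec(np.ravel(c["rvec"])).inv().apply(q-np.ravel(c["tvec"]))
np.save("P.npy",P)
for n,lo,hi in[("grip",225,245),("lip",195,222),("plate",155,175),("bar",118,132),("case",140,154)]:
    m=(P[:,2]>lo)&(P[:,2]<hi)&(abs(P[:,0]-500)<120)&(abs(P[:,1])<220)
    Q=P[m]; mu=np.median(Q,0);
    print(n,m.sum(),mu.round(1),Q.min(0).round(),Q.max(0).round())
    if len(Q)>5:
        r=cv2.minAreaRect(Q[:,:2].astype(np.float32));print("  rect",np.round(r[0],1),np.round(r[1],1),round(r[2],1))
        if n in("bar",):
            w,V=np.linalg.eigh(np.cov((Q[:,:2]-mu[:2]).T));print("  dir",V[:,1])
```

```text
grip 94 [497.9 -47.9 233. ] [486. -59. 226.] [510. -37. 240.]
  rect [498.1 -48. ] [21.6 24.2] 89.8
lip 71 [484.1  -6.1 210.1] [472. -50. 198.] [499.   4. 215.]
  rect [487.9 -22.4] [21.7 51. ] 15.9
plate 157 [ 521.7 -122.4  163.2] [ 476. -143.  155.] [540. -16. 174.]
  rect [506.7 -76.5] [ 27.3 135.6] 19.1
bar 313 [457.6  66.2 123.6] [ 420. -161.  118.] [541. 161. 132.]
  rect [ 4.799e+02 -4.000e-01] [ 23.3 340.5] 19.2
  dir [-0.32391154  0.94608737]
case 206 [494.1 -39.9 149. ] [465. -98. 141.] [523.  13. 154.]
  rect [495.6 -44.8] [ 34.8 114. ] 19.3
```

The scene view shows the clamp on its plywood base: grip at (276,190), trigger lip near (290,188), release plate near (264,230). In the top view the grip is at (282,197), the lip near (262,202) and the plate at (312,190). 

Lamp-like things in the top view are green (368,192), purple (218,126), and the beige one between the jaws at (238,213). The beige one is the target. There is only one clamp. I'll check the choice in a crop.

Run:
```python
from h import *
im=cv2.imread("pics/top0.png")[150:260,180:345];cv2.imwrite("pics/crop.png",cv2.resize(im,None,fx=4.8,fy=4.8,interpolation=cv2.INTER_CUBIC))
P=np.load("P.npy")
a=np.arctan2(.946,-.324);d=np.array([np.cos(a),np.sin(a)]);n=np.array([-d[1],d[0]])
O=np.array([498.1,-48])+3*d
Q=np.c_[(P[:,:2]-O)@d,(P[:,:2]-O)@n,P[:,2]]
for nm,lo,hi,x0,x1 in[("grip",215,245,-30,20),("lip",195,222,20,70),("plate",155,175,-120,-60),("bar",118,132,60,250),("barback",118,132,-130,-36),("jaw",70,100,150,250)]:
    m=(Q[:,2]>lo)&(Q[:,2]<hi)&(Q[:,0]>x0)&(Q[:,0]<x1)&(abs(Q[:,1])<30);S=Q[m]
    if len(S):print(nm,len(S),S.min(0).round(),S.max(0).round(),S.mean(0).round(1))
s=manip.observe();r=R.from_quat(s["tcp_rot"])
for cx in(110,):
    t=np.r_[O+cx*d,404];print(O,t,r.inv().apply(t-s["eef_pos"])/10, (np.arctan2(r.as_matrix()[1,0],r.as_matrix()[0,0])-a))
```

```text
grip 95 [-15. -13. 225.] [  9.  13. 240.] [ -2.9   0.3 232.7]
lip 64 [ 33. -10. 203.] [ 50.  11. 215.] [ 41.2   0.5 210.4]
plate 137 [-101.  -13.  155.] [-61.  15. 169.] [-84.    0.8 163.2]
bar 224 [ 61.  -9. 118.] [218.  14. 130.] [150.4   0.2 124.1]
barback 27 [-122.   -6.  120.] [-41.   5. 127.] [-98.5   0.5 122.8]
jaw 113 [150. -27.  70.] [211.  27.  96.] [172.3   1.2  79.7]
[497.12794751 -45.16184674] [461.48602279  58.90377296 404.        ] [-41.12029012 -40.73838424   0.07175859] 0.8810397614749419
```

View pics/crop.png

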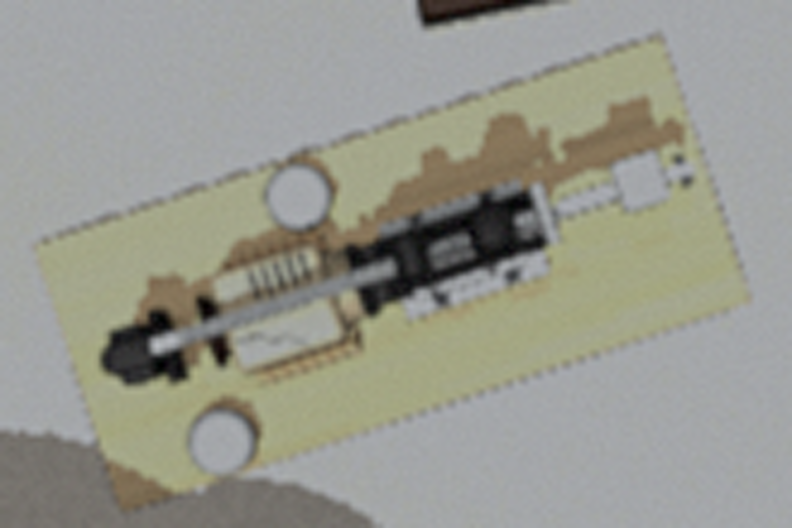

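The crop shows the cracked beige lamp under the bar (290,300), the jaw at (150,345), the grip and trigger at (490,230)/(410,245) and the plate at (640,180). The fitted clamp frame agrees with the given dimensions, so I'll set out.

```bash
python3 -m inch '[[[-41,-40.7,0],0.881],[[-41,-40.7,0],0.881],[[-41,-40.7,0],0.881],[[-41,-40.7,0],0.881],[[-41,-40.7,0],0.881],[[-41,-40.7,0],0.881],[[-41,-40.7,0],0.881],[[-41,-40.7,0],0.881],[[-41,-40.7,0],0.881],[[-41,-40.7,0],0.881],[[-41,-40.7,0],0.881],[[-41,-40.7,0],0.881],[[-41,-40.7,0],0.881]]' 255
cat >> h.py <<'E'
a=np.arctan2(.946,-.324);D=np.array([np.cos(a),np.sin(a)]);N=np.array([-D[1],D[0]]);O=np.array([497.1,-45.2])
def cl(p): p=np.asarray(p);return np.r_[(p[:2]-O)@D,(p[:2]-O)@N,p[2]]
def st():
    s=manip.observe();m=R.from_quat(s["tcp_rot"]).as_matrix();F=np.asarray(s["force"])
    print("t",round(s["clock"],2),"clamp-frame",cl(s["eef_pos"]).round(1),"F",np.r_[F[:2]@D,F[:2]@N,F[2]].round(2),"yaw err",round(np.arctan2(m[1,0],m[0,0])-a,3),"z",m[:,2].round(3),"gap",s["finger_gap"]);return s
E
python3 - <<'E'
from h import *
s=st()
im,d=manip.camera("wrist");cv2.imwrite("pics/w1.png",im[:,:,::-1])
for n in["trigger_lip","grip_top","jaw_face","release_plate"]:
    for o in manip.spot_point("wrist",n)[:2]:
        try:print(n,round(o["score"],2),np.round(o["point"]),cl(world("wrist",o["point"],d,s)).round(1))
        except Exception as e:print(n,o,e)
E
```

```text
clock: 2.33
eef_pos: [460.1, 61.2, 404.6]
tcp_rot: [0.58, 0.814, 0.0, -0.0]
force: [0.0, -0.2, 0.1]
finger_gap: 0.1
gripper_force: 0.0
t 2.33 clamp-frame [112.6   0.5 404.6] F [-0.21  0.02  0.09] yaw err 0.003 z [-0.  0. -1.] gap 0.0738367481299362
trigger_lip 0.65 [286. 354.] [113.7  -1.3 278.5]
jaw_face 0.95 [284.  96.] [188.9  -2.5 124.1]
```

View pics/w1.png

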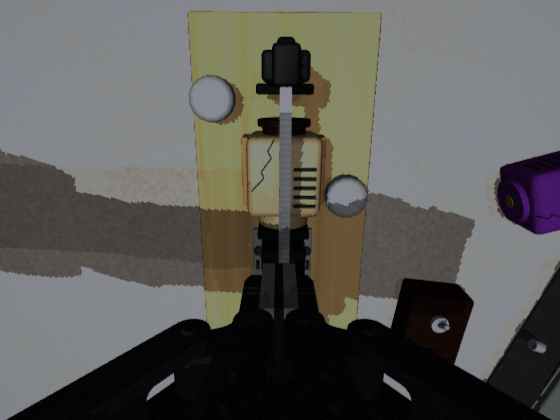

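The wrist view has the bar centred at (286,190), the jaw at (286,65), and the closed fingertips near (286,270) lined up with the bar. Next I descend in front of the lip.

```bash
python3 -m inch '[[[-1,0,3],0],[[-3,0,4],0],[[-3.8,0,4],0],[[-3.8,0,4],0]]' >/dev/null; python3 -c "
from h import *;st()"; python3 -m inch '[[[-0.3,0,0],0],[[-0.6,0,0],0],[[-0.9,0,0],0],[[-0.9,0,0],0]]'>/dev/null; python3 -c "
from h import *;st()"
```

```text
t 3.08 clamp-frame [ 72.9   0.5 365.2] F [-0.18 -0.51  0.34] yaw err -0.001 z [ 0.001  0.    -1.   ] gap -0.00010694650678224177
t 3.58 clamp-frame [ 64.    0.6 364.8] F [ 0.39 -0.28 -0.78] yaw err -0.0 z [ 0.  0. -1.] gap -0.04947922558035874
```

```bash
python3 -m inch '[[[-0.15,0,0],0],[[-0.3,0,0],0],[[-0.3,0,0],0]]'>/dev/null; python3 -c "
from h import *;st()"; python3 -m inch '[[[-0.1,0,0],0],[[-0.2,0,0],0],[[-0.2,0,0],0]]'>/dev/null; python3 -c "
from h import *;st()";python3 -m inch '[[[-0.1,0,0],0],[[-0.2,0,0],0],[[-0.2,0,0],0]]'>/dev/null; python3 -c "
from h import *;st()"
```

```text
t 3.95 clamp-frame [ 61.2   0.6 364.8] F [2.95 0.02 2.87] yaw err 0.0 z [ 0.  0. -1.] gap 0.13728258794287126
t 4.33 clamp-frame [ 59.1   0.6 364.8] F [3.4  0.69 3.68] yaw err -0.0 z [ 0.  0. -1.] gap 0.14526738172546627
t 4.7 clamp-frame [ 57.    0.6 364.7] F [ 3.11 -0.52  3.13] yaw err -0.0 z [ 0.  0. -1.] gap 0.060719625752512905
```

```bash
python3 -m inch '[[[0.7,0,0.3],0],[[0.7,0,0.8],0],[[0.3,0,0.8],0],[[0,0,0.8],0],[[0,0,0.8],0]]'>/dev/null; python3 -c "
from h import *;st()"; python3 -m inch '[[[-0.4,0,0],0],[[-0.8,0,0],0],[[-1.2,0,0],0],[[-1.2,0,0],0]]'>/dev/null; python3 -c "
from h import *;st()";python3 -m inch '[[[-0.2,0,0],0],[[-0.4,0,0],0],[[-0.5,0,0],0],[[-0.5,0,0],0]]'>/dev/null
python3 - <<'E'
from h import *
s=st()
im,d=manip.camera("wrist");cv2.imwrite("pics/w2.png",im[:,:,::-1])
for o in manip.spot_point("wrist","jaw_face")[:2]: print(o,cl(world("wrist",o["point"],d,s)).round(1))
c=manip.calibration("wrist");M=np.array(c["mount"]);u,v=np.meshgrid(np.arange(560),np.arange(420))
q=np.stack([(u-c["cx"])*d/f(c),(v-c["cy"])*d/f(c),d],-1).reshape(-1,3)[(d>0).ravel()]
P=R.from_quat(s["tcp_rot"]).apply(q@M[:3,:3].T+M[:3,3])+s["eef_pos"];Q=np.c_[(P[:,:2]-O)@D,(P[:,:2]-O)@N,P[:,2]]
m=(abs(Q[:,1])<25)&(abs(Q[:,1])>8)&(Q[:,0]>130)&(Q[:,0]<230)
for x in range(140,225,2):
    S=Q[m&(Q[:,0]>=x)&(Q[:,0]<x+2)];
    if len(S):print(x,len(S),S[:,2].max().round(),np.median(S[:,2]).round(),end=" | ")
E
```

```text
t 5.33 clamp-frame [ 56.9   0.8 356.4] F [ 2.87  1.89 -2.31] yaw err -0.0 z [-0.001 -0.    -1.   ] gap -0.2194279148660779
t 5.83 clamp-frame [ 44.7   0.7 356.8] F [4.34 2.76 0.62] yaw err -0.001 z [ 0.  0. -1.] gap 0.1264090055924365
t 6.33 clamp-frame [ 40.1   0.6 356.7] F [4.21 3.44 1.93] yaw err 0.0 z [ 0.  0. -1.] gap 0.21678117104298675
140 219 90.0 88.0 | 142 187 90.0 88.0 | 144 207 90.0 88.0 | 146 217 90.0 88.0 | 148 200 90.0 88.0 | 150 205 91.0 88.0 | 152 216 90.0 88.0 | 154 180 89.0 87.0 | 156 145 88.0 86.0 | 158 40 84.0 77.0 | 160 81 78.0 73.0 | 162 104 81.0 73.0 | 164 226 82.0 74.0 | 166 145 83.0 77.0 | 168 139 82.0 76.0 | 170 29 80.0 16.0 | 172 14 17.0 15.0 | 174 17 17.0 15.0 | 176 13 17.0 16.0 | 178 17 16.0 16.0 | 180 27 17.0 16.0 | 182 77 17.0 15.0 | 184 31 16.0 15.0 |
```

View pics/w2.png

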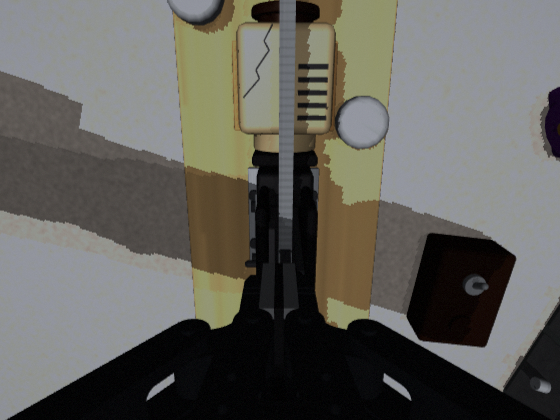

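The cap stands proud, with its flange out to about x 170 and the shell end at about 158. The jaw face is still beyond 186 after stroke 1, so strokes 2 and 3 run mostly free.

```bash
python3 -m inch '[[[1,0,0],0],[[2,0,0],0],[[2.5,0,0],0],[[2.5,0,0],0],[[2.5,0,0],0],[[1.6,0,0],0],[[0.8,0,0],0],[[0,0,0],0],[[0,0,0],0]]'>/dev/null; python3 -c "
from h import *;st()"; python3 -m inch '[[[1,0,0],0],[[2,0,0],0],[[2.5,0,0],0],[[2.5,0,0],0],[[2.5,0,0],0]]'>/dev/null
python3 - <<'E'
from h import *
s=st()
im,d=manip.camera("wrist")
for o in manip.spot_point("wrist","jaw_face")[:2]: print(o,cl(world("wrist",o["point"],d,s)).round(1))
c=manip.calibration("wrist");M=np.array(c["mount"]);u,v=np.meshgrid(np.arange(560),np.arange(420))
q=np.stack([(u-c["cx"])*d/f(c),(v-c["cy"])*d/f(c),d],-1).reshape(-1,3)[(d>0).ravel()]
P=R.from_quat(s["tcp_rot"]).apply(q@M[:3,:3].T+M[:3,3])+s["eef_pos"];Q=np.c_[(P[:,:2]-O)@D,(P[:,:2]-O)@N,P[:,2]]
m=(abs(Q[:,1])<22)&(abs(Q[:,1])>8)&(Q[:,0]>130)&(Q[:,0]<230)
for x in range(150,225,2):
    S=Q[m&(Q[:,0]>=x)&(Q[:,0]<x+2)];
    if len(S):print(x,len(S),S[:,2].max().round(),np.median(S[:,2]).round(),end=" | ")
E
```

```text
t 7.55 clamp-frame [ 39.7   0.5 356.8] F [ 4.6  -0.68  3.53] yaw err -0.0 z [ 0.     0.001 -1.   ] gap -0.027111482597962852
t 8.18 clamp-frame [ 64.8   0.7 356.7] F [-0.46 -0.04  0.58] yaw err -0.0 z [ 0. -0. -1.] gap 0.03997890970449598
{'point': [285.7, 48.0], 'score': 0.86} [164.4  -2.6 123.8]
{'point': [452.7, 311.9], 'score': 0.27} [ -43.4 -153.9   40.7]
150 177 91.0 88.0 | 152 135 90.0 88.0 | 154 167 89.0 87.0 | 156 144 88.0 85.0 | 158 51 77.0 73.0 | 160 88 79.0 73.0 | 162 99 78.0 72.0 | 164 175 82.0 75.0 | 166 138 82.0 77.0 | 168 122 82.0 77.0 | 170 4 81.0 77.0 | 172 284 84.0 77.0 | 174 145 84.0 82.0 | 176 176 128.0 83.0 | 178 201 130.0 82.0 | 180 322 130.0 106.0 | 182 138 130.0 117.0 | 184 119 130.0 117.0 | 186 78 119.0 117.0 | 190 21 17.0 15.0 | 192 26 17.0 15.0 | 194 25 18.0 15.0 | 196 21 18.0 16.0 | 198 19 17.0 15.0 | 200 18 17.0 15.0 | 202 14 16.0 15.0 | 204 17 17.0 15.0 | 206 15 16.0 15.0 | 208 7 17.0 15.0 |
```

Jaw face is now at about 172 and will soon meet the cap, so I take stroke 3 in steps.

```bash
python3 -m inch '[[[-0.7,0,0],0],[[-1.3,0,0],0],[[-1.5,0,0],0],[[-1.5,0,0],0]]'>/dev/null; python3 -c "
from h import *;st()"; python3 -m inch '[[[-0.2,0,0],0],[[-0.4,0,0],0],[[-0.4,0,0],0]]'>/dev/null; python3 -c "
from h import *;st()"
```

```text
t 8.78 clamp-frame [ 50.3   0.5 357. ] F [6.64 0.85 4.21] yaw err 0.0 z [-0.     0.001 -1.   ] gap 0.4106785184923901
t 9.15 clamp-frame [ 46.7   0.4 357. ] F [8.29 1.67 6.6 ] yaw err 0.001 z [-0.     0.002 -1.   ] gap -0.29538149348954434
```

```bash
python3 -m inch '[[[-0.2,0,0],0],[[-0.3,0,0],0],[[-0.3,0,0],0]]'>/dev/null; python3 -c "
from h import *;st()"; python3 -m inch '[[[-0.2,0,0],0],[[-0.3,0,0],0],[[-0.3,0,0],0]]'>/dev/null; python3 -c "
from h import *;st()"
```

```text
t 9.53 clamp-frame [ 43.8   0.4 357. ] F [9.15 1.58 7.03] yaw err 0.001 z [-0.     0.002 -1.   ] gap 0.05791469873705458
t 9.9 clamp-frame [ 40.8   0.4 357. ] F [9.4  2.05 6.18] yaw err 0.001 z [-0.     0.002 -1.   ] gap 0.30125772092485437
```

The cap is sliding at about 9 N. I go a touch further to catch the tooth, then let the trigger spring back and measure.

```bash
python3 -m inch '[[[-0.1,0,0],0],[[-0.1,0,0],0]]'>/dev/null; python3 -c "
from h import *;st()"; python3 -m inch '[[[1,0,0],0],[[2,0,0],0],[[2.5,0,0],0],[[2.5,0,0],0],[[2.5,0,0],0]]'>/dev/null
python3 - <<'E'
from h import *
s=st()
im,d=manip.camera("wrist")
c=manip.calibration("wrist");M=np.array(c["mount"]);u,v=np.meshgrid(np.arange(560),np.arange(420))
q=np.stack([(u-c["cx"])*d/f(c),(v-c["cy"])*d/f(c),d],-1).reshape(-1,3)[(d>0).ravel()]
P=R.from_quat(s["tcp_rot"]).apply(q@M[:3,:3].T+M[:3,3])+s["eef_pos"];Q=np.c_[(P[:,:2]-O)@D,(P[:,:2]-O)@N,P[:,2]]
m=(abs(Q[:,1])<22)&(abs(Q[:,1])>8)&(Q[:,0]>130)&(Q[:,0]<230)
for x in range(146,200,1):
    S=Q[m&(Q[:,0]>=x)&(Q[:,0]<x+1)];
    if len(S):print(x,len(S),S[:,2].max().round(),np.median(S[:,2]).round(),end=" | ")
E
```

```text
t 10.15 clamp-frame [ 39.8   0.4 357. ] F [8.78 1.14 6.72] yaw err 0.001 z [-0.     0.002 -1.   ] gap 0.2445908511534601
t 10.78 clamp-frame [ 63.7   0.7 356.7] F [ 0.72 -0.33  0.21] yaw err -0.0 z [ 0. -0. -1.] gap -0.26540373398078543
146 89 90.0 88.0 | 147 57 91.0 88.0 | 148 79 90.0 88.0 | 149 89 90.0 88.0 | 150 90 90.0 88.0 | 151 48 89.0 88.0 | 152 88 89.0 87.0 | 153 91 89.0 87.0 | 154 83 88.0 87.0 | 155 53 87.0 86.0 | 156 87 86.0 84.0 | 157 10 77.0 76.0 | 158 75 81.0 73.0 | 159 60 81.0 77.0 | 160 58 82.0 77.0 | 161 62 81.0 77.0 | 162 61 82.0 77.0 | 163 60 82.0 76.0 | 164 91 83.0 78.0 | 165 71 83.0 81.0 | 166 70 84.0 82.0 | 167 76 83.0 82.0 | 168 78 84.0 82.0 | 169 100 127.0 83.0 | 170 83 129.0 83.0 | 171 86 129.0 82.0 | 172 177 129.0 99.0 | 173 99 130.0 115.0 | 174 62 129.0 117.0 | 175 65 129.0 117.0 | 176 62 129.0 117.0 | 177 61 130.0 118.0 | 178 65 130.0 118.0 | 179 70 130.0 117.0 | 180 73 129.0 117.0 | 181 80 131.0 117.0 | 182 74 130.0 117.0 | 183 86 130.0 117.0 | 184 61 127.0 117.0 | 185 62 119.0 117.0 | 186 30 118.0 116.0 | 187 12 17.0 16.0 | 188 9 16.0 15.0 | 189 10 16.0 16.0 | 190 9 17.0 15.0 | 191 7 17.0 15.0 | 192 11 16.0 15.0 | 193 7 17.0 15.0 | 194 9 16.0 15.0 | 195 7 16.0 15.0 | 196 9 17.0 16.0 | 197 6 17.0 15.0 | 198 9 16.0 15.0 | 199 6 16.0 15.0 |
```

Jaw face is at about 164.5 with 1–3 mm of cap still proud. Stroke 4 goes in small steps.

```bash
python3 -m inch '[[[-0.3,0,0],0],[[-0.6,0,0],0],[[-0.6,0,0],0]]'>/dev/null; python3 -c "
from h import *;st()"; python3 -m inch '[[[-0.1,0,0],0],[[-0.1,0,0],0],[[-0.1,0,0],0]]'>/dev/null; python3 -c "
from h import *;st()";python3 -m inch '[[[-0.1,0,0],0],[[-0.1,0,0],0],[[-0.1,0,0],0]]'>/dev/null; python3 -c "
from h import *;st()"
```

```text
t 11.2 clamp-frame [ 58.8   0.5 357. ] F [7.56 3.22 5.76] yaw err 0.001 z [-0.001  0.002 -1.   ] gap -0.036023393183942064
t 11.57 clamp-frame [ 58.1   0.5 357. ] F [7.87 2.09 5.66] yaw err 0.001 z [-0.001  0.002 -1.   ] gap 0.22895012232894918
t 11.95 clamp-frame [ 57.2   0.5 357. ] F [8.5  2.88 6.74] yaw err 0.001 z [-0.001  0.002 -1.   ] gap -0.26700851999434416
```

```bash
python3 -m inch '[[[-0.1,0,0],0],[[-0.1,0,0],0],[[-0.1,0,0],0]]'>/dev/null; python3 -c "
from h import *;st()"; python3 -m inch '[[[-0.1,0,0],0],[[-0.1,0,0],0],[[-0.1,0,0],0]]'>/dev/null; python3 -c "
from h import *;st()"
```

```text
t 12.32 clamp-frame [ 56.2   0.4 357. ] F [9.03 2.76 5.98] yaw err 0.001 z [-0.001  0.002 -1.   ] gap -0.06337524060963742
t 12.7 clamp-frame [ 55.2   0.4 357. ] F [9.65 2.65 6.83] yaw err 0.001 z [-0.001  0.002 -1.   ] gap 0.05843090753531614
```

```bash
python3 -m inch '[[[-0.1,0,0],0],[[-0.1,0,0],0],[[-0.1,0,0],0]]'>/dev/null; python3 -c "
from h import *;st()"; python3 -m inch '[[[-0.07,0,0],0],[[-0.07,0,0],0],[[-0.07,0,0],0]]'>/dev/null; python3 -c "
from h import *;st()"
```

```text
t 13.07 clamp-frame [ 54.2   0.4 357.1] F [8.16 2.34 6.15] yaw err 0.001 z [-0.001  0.002 -1.   ] gap -0.05866355493310972
t 13.45 clamp-frame [ 53.6   0.4 357.1] F [10.12  3.39  6.98] yaw err 0.002 z [-0.001  0.002 -1.   ] gap -0.1979553961935273
```

```bash
python3 -m inch '[[[-0.05,0,0],0],[[-0.05,0,0],0],[[-0.05,0,0],0]]'>/dev/null; python3 -c "
from h import *;st()"; python3 -m inch '[[[-0.05,0,0],0],[[-0.05,0,0],0],[[-0.05,0,0],0]]'>/dev/null; python3 -c "
from h import *;st()"
```

```text
t 13.82 clamp-frame [ 53.3   0.4 357.1] F [10.89  4.16  7.6 ] yaw err 0.002 z [-0.001  0.003 -1.   ] gap -0.4228919598457122
t 14.2 clamp-frame [ 52.9   0.4 357.2] F [11.07  3.29  7.73] yaw err 0.002 z [-0.001  0.003 -1.   ] gap -0.15982889311346526
```

```bash
python3 -m inch '[[[-0.05,0,0],0],[[-0.05,0,0],0],[[-0.05,0,0],0]]'>/dev/null; python3 -c "
from h import *;st()"; python3 -m inch '[[[-0.03,0,0],0],[[-0.03,0,0],0],[[-0.03,0,0],0]]'>/dev/null; python3 -c "
from h import *;st()"
```

```text
t 14.57 clamp-frame [ 52.5   0.4 357.2] F [11.51  2.58  9.48] yaw err 0.002 z [-0.001  0.003 -1.   ] gap 0.05342591842855793
t 14.95 clamp-frame [5.220e+01 3.000e-01 3.572e+02] F [11.99  3.56  8.25] yaw err 0.002 z [-0.001  0.003 -1.   ] gap -0.10533591578820774
```

```bash
python3 -m inch '[[[-0.05,0,0],0],[[-0.05,0,0],0],[[-0.05,0,0],0]]'>/dev/null; python3 -c "
from h import *;st()"; python3 -m inch '[[[-0.04,0,0],0],[[-0.04,0,0],0],[[-0.04,0,0],0]]'>/dev/null; python3 -c "
from h import *;st()"
```

```text
t 15.32 clamp-frame [5.180e+01 3.000e-01 3.572e+02] F [12.01  4.26  9.03] yaw err 0.002 z [-0.001  0.003 -1.   ] gap -0.10975571750107709
t 15.7 clamp-frame [5.150e+01 3.000e-01 3.572e+02] F [14.25  2.61  9.28] yaw err 0.002 z [-0.001  0.003 -1.   ] gap 0.13225743669839737
```

```bash
python3 -m inch '[[[0,0,0],0],[[0,0,0],0],[[0,0,0],0]]'>/dev/null; python3 -c "
from h import *;st()"; python3 -m inch '[[[0,0,0],0],[[0,0,0],0]]'>/dev/null
python3 - <<'E'
from h import *
s=st()
im,d=manip.camera("wrist");cv2.imwrite("pics/w3.png",cv2.resize(im[0:200,200:370,::-1],None,fx=3,fy=3,interpolation=cv2.INTER_CUBIC));st()
E
```

```text
t 16.07 clamp-frame [5.160e+01 3.000e-01 3.572e+02] F [13.19  3.42  9.27] yaw err 0.002 z [-0.001  0.003 -1.   ] gap -0.05842372328796414
t 16.32 clamp-frame [5.150e+01 3.000e-01 3.572e+02] F [13.83  3.73  9.55] yaw err 0.002 z [-0.001  0.003 -1.   ] gap -0.14601429663923504
t 16.38 clamp-frame [5.160e+01 3.000e-01 3.572e+02] F [14.23  3.59 10.37] yaw err 0.002 z [-0.001  0.003 -1.   ] gap -0.47751903338699403
```

View pics/w3.png

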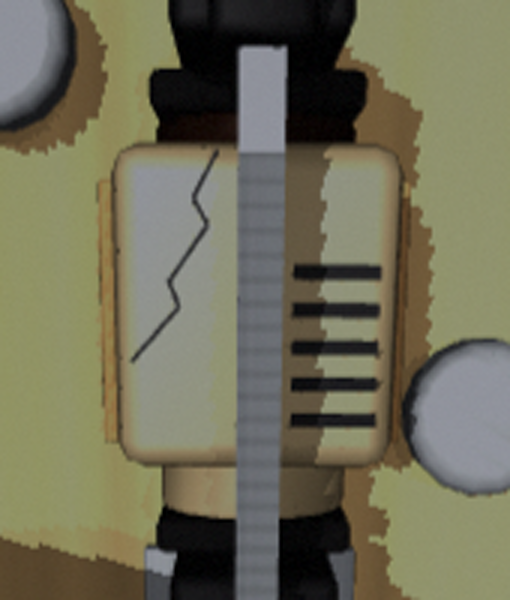

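The flange (rows 113–143, about 6 mm) is flat on the shell and the snout is against the fixed jaw, so the cap is home at about 22 N jaw force. I nudge slightly and hold, then let the trigger spring back.

```bash
python3 -m inch '[[[-0.03,0,0],0],[[-0.03,0,0],0],[[-0.03,0,0],0],[[-0.03,0,0],0],[[-0.03,0,0],0],[[-0.03,0,0],0]]'>/dev/null; python3 -c "
from h import *;st()"; python3 -m inch '[[[0.5,0,0],0],[[1.2,0,0],0],[[2,0,0],0],[[3,0,0],0],[[3,0,-4],0],[[3,0,-8],0],[[3,0,-8],0]]'>/dev/null; python3 -c "
from h import *;st()"
```

```text
t 17.12 clamp-frame [5.130e+01 3.000e-01 3.572e+02] F [14.22  4.05  9.55] yaw err 0.002 z [-0.001  0.003 -1.   ] gap -0.13464817898925738
t 18.0 clamp-frame [7.930e+01 1.000e-01 4.394e+02] F [ 0.39 -0.28 -0.86] yaw err -0.0 z [ 0.005  0.002 -1.   ] gap -0.16242630521881601
```

```bash
python3 -m inch '[[[-5,0,0],0],[[-10,0,0],0],[[-15,0,0],0],[[-16.9,0,0],0],[[-16.9,0,0],0],[[-16.9,0,0],0]]'>/dev/null;  python3 - <<'E'
from h import *
s=st()
im,d=manip.camera("wrist");cv2.imwrite("pics/w4.png",im[:,:,::-1])
c=manip.calibration("wrist");M=np.array(c["mount"]);u,v=np.meshgrid(np.arange(560),np.arange(420))
q=np.stack([(u-c["cx"])*d/f(c),(v-c["cy"])*d/f(c),d],-1).reshape(-1,3)[(d>0).ravel()]
P=R.from_quat(s["tcp_rot"]).apply(q@M[:3,:3].T+M[:3,3])+s["eef_pos"];Q=np.c_[(P[:,:2]-O)@D,(P[:,:2]-O)@N,P[:,2]]
S=Q[(abs(Q[:,1])<25)&(Q[:,0]<-60)&(Q[:,0]>-120)&(Q[:,2]>157)&(Q[:,2]<172)];print(len(S),S.min(0),S.max(0),S.mean(0))
S=Q[(abs(Q[:,1])<25)&(Q[:,0]<30)&(Q[:,0]>-30)&(Q[:,2]>225)&(Q[:,2]<245)];print(len(S),S.min(0),S.max(0))
E
```

```text
t 18.75 clamp-frame [-8.850e+01  3.000e-01  4.361e+02] F [ 0.55 -0.76  0.09] yaw err 0.001 z [-0.001  0.    -1.   ] gap -0.06262283764201138
1748 [-97.26349204 -16.4163524  157.60911383] [-60.00801733  11.70985548 167.28530601] [-81.15195484  -2.24686102 164.46539298]
2923 [-11.96806416 -15.57148001 226.77770916] [ 12.10511255  10.20112233 238.40626768]
```

View pics/w4.png

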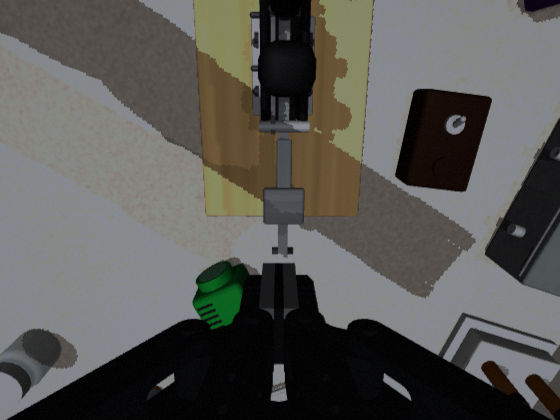

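The plate is at (284,205), right in line, and the fingertips are above it. Descending.

```bash
python3 -m inch '[[[0,0,4],0],[[0,0,8],0],[[0,0,9],0],[[0,0,9],0]]'>/dev/null; python3 -c "
from h import *;st()"; python3 -m inch '[[[0,0,0.3],0],[[0,0,0.6],0],[[0,0,0.6],0]]'>/dev/null; python3 -c "
from h import *;st()"; python3 -m inch '[[[0,0,0.2],0],[[0,0,0.4],0],[[0,0,0.4],0]]'>/dev/null; python3 -c "
from h import *;st()"
```

```text
t 19.3 clamp-frame [-8.910e+01  3.000e-01  3.471e+02] F [-0.06  0.82  0.14] yaw err 0.001 z [-0.  0. -1.] gap -0.36988619167300174
t 19.68 clamp-frame [-89.6   0.6 340.9] F [-0.23  1.52 -0.42] yaw err -0.0 z [ 0.  0. -1.] gap -0.07304818371432506
t 20.05 clamp-frame [-89.9   0.6 337.1] F [-0.79  1.72  5.65] yaw err -0.0 z [ 0.001 -0.    -1.   ] gap -0.04464854695902891
```

```bash
python3 -m inch '[[[0,0,0.2],0],[[0,0,0.4],0],[[0,0,0.5],0],[[0,0,0.5],0],[[0,0,0.5],0],[[0,0,0.5],0]]'>/dev/null; python3 -c "
from h import *;st()"; python3 -m inch '[[[0,0,0.06],0],[[0,0,0.06],0],[[0,0,0.06],0],[[0,0,0.06],0],[[0,0,0.06],0],[[0,0,0.06],0],[[0,0,0.06],0],[[0,0,0.06],0]]'>/dev/null
python3 - <<'E'
from h import *
st()
im,d=manip.camera("top");cv2.imwrite("pics/t2.png",cv2.resize(im[150:260,180:345,::-1],None,fx=4.8,fy=4.8,interpolation=cv2.INTER_CUBIC))
im,d=manip.camera("wrist");cv2.imwrite("pics/w5.png",im[:,:,::-1]);st()
E
```

```text
t 20.8 clamp-frame [-90.7   0.7 332.6] F [-3.72  0.14  6.85] yaw err -0.001 z [ 0.002 -0.001 -1.   ] gap 0.32170102118073196
t 21.8 clamp-frame [-90.7   0.7 332. ] F [-3.15  0.65  7.07] yaw err -0.001 z [ 0.002 -0.001 -1.   ] gap 0.05542238104360929
t 21.9 clamp-frame [-90.7   0.7 332.1] F [-3.21  2.01  7.65] yaw err -0.001 z [ 0.002 -0.001 -1.   ] gap 0.10768938135579967
```

View pics/t2.png

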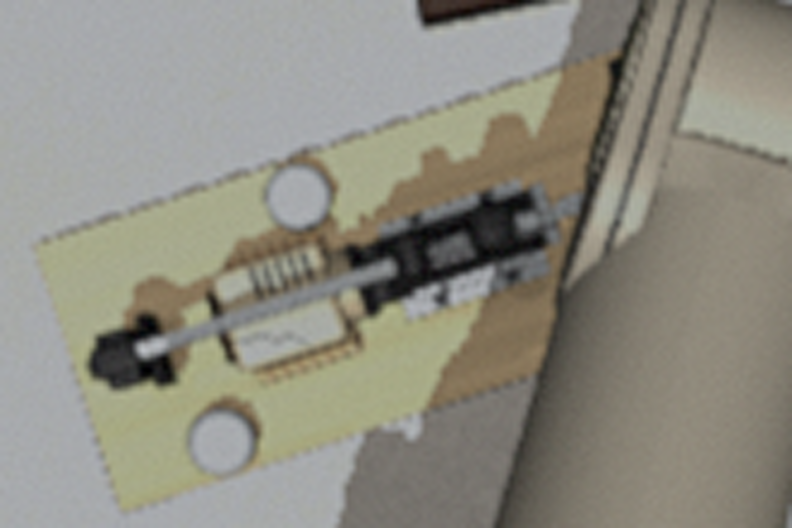

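The jaw has sprung open, farther than at the start ((125,355) against (150,345)), and the cap is flush. I hold a little longer, measure the opening, then lift off.

```bash
python3 -m inch '[[[0,0,0.03],0],[[0,0,0.03],0],[[0,0,0.03],0],[[0,0,0.03],0]]'>/dev/null
python3 - <<'E'
from h import *
st()
im,d=manip.camera("top");c=manip.calibration("top");u,v=np.meshgrid(np.arange(560),np.arange(420))
q=np.stack([(u-c["cx"])*d/f(c),(v-c["cy"])*d/f(c),d],-1).reshape(-1,3)[(d>0).ravel()]
P=R.from_rotvec(np.ravel(c["rvec"])).inv().apply(q-np.ravel(c["tvec"]))
for P in(np.load("P.npy"),P):
    Q=np.c_[(P[:,:2]-O)@D,(P[:,:2]-O)@N,P[:,2]]
    S=Q[(abs(Q[:,1])<22)&(abs(Q[:,1])>8)&(Q[:,2]>60)&(Q[:,0]>80)&(Q[:,0]<260)]
    print(np.sort(S[:,0]).round()[-90:].astype(int).tolist(), Q[(abs(Q[:,1])<5)&(Q[:,2]>110)&(Q[:,0]<260)][:,0].max())
E
```

```text
t 22.4 clamp-frame [-90.8   0.7 331.9] F [-2.28  1.77  8.47] yaw err -0.001 z [ 0.002 -0.001 -1.   ] gap -0.2501464700443884
[186, 186, 186, 187, 187, 187, 187, 187, 187, 188, 188, 188, 188, 188, 189, 189, 190, 190, 190, 190, 190, 191, 191, 191, 192, 192, 192, 192, 192, 193, 193, 194, 194, 194, 194, 194, 194, 194, 194, 194, 195, 195, 195, 195, 195, 195, 195, 196, 197, 197, 198, 198, 198, 199, 199, 200, 200, 201, 201, 201, 202, 202, 203, 203, 203, 203, 204, 204, 205, 206, 206, 206, 206, 207, 208, 208, 209, 209, 210, 210, 210, 211, 211, 211, 211, 212, 212, 212, 214, 214] 219.83185071254832
[194, 194, 194, 194, 194, 194, 194, 194, 195, 195, 196, 196, 196, 196, 196, 197, 197, 197, 198, 198, 198, 199, 199, 199, 199, 199, 200, 200, 200, 201, 201, 201, 201, 201, 201, 201, 202, 202, 202, 202, 202, 202, 202, 202, 203, 203, 203, 203, 204, 204, 205, 205, 206, 206, 206, 208, 208, 208, 209, 209, 209, 210, 210, 211, 211, 211, 211, 212, 212, 212, 212, 213, 214, 214, 215, 215, 215, 216, 216, 217, 217, 218, 218, 219, 219, 220, 220, 220, 220, 220] 229.36600692932478
```

The jaw face is at about 194, which is fully open. Lifting clear.

```bash
python3 -m inch '[[[0,0,-1],0],[[0,0,-4],0],[[0,0,-9],0],[[0,0,-13],0],[[0,0,-13],0],[[0,0,-13],0]]'>/dev/null
python3 - <<'E'
from h import *
st()
manip.camera("top");print(manip.finish_job())
E
```

```text
t 23.2 clamp-frame [-89.3   0.7 460.2] F [ 0.21 -0.94  0.28] yaw err 0.0 z [-0.001  0.    -1.   ] gap 0.11716651340224334
the job is handed in; nothing more can be done
None
```

I pressed the cap home in four trigger strokes, stopping at about 14 N on the lip (roughly 23 N at the jaw by the given formula). I then held the release until the jaw had sprung fully open, with the lamp still in its rest, and handed the job in at about 23 s; no verdict came back.

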